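Close up the terminal row on the rail and lock it

TASK

On the mounting panel, push the loose row of terminal blocks along the rail as one train, from the end clamp at its tail, until it is fully home against the fixed end bracket with no gaps left. Then press the clamp's lever fully down to lock the row. Only push and press with the fingertips: slide the row steadily without flinging it, lift nothing off the rail, and leave the spare terminal, the tools and the circuit board where they lie.

Things in the scene. Friction and masses are not known exactly. Their poses are not given: they have to be found in the camera images.
- rail_panel: Fixed aluminium plate, 165 x 290 x 3 mm, with a 275 mm steel rail, 35 mm wide, its top 18 mm above the bench. Origin: on the bench under the rail's middle line. y: along the rail to the fixed end bracket (to the robot's left at yaw 0); x: across the rail, away from the robot; z up. Plate x = -72 to 93 mm. Grey wiring duct, 40 mm tall, at x = 57 to 87 mm.
- stop_face (a point): Inner face of the end bracket, over the rail's middle at the height of the rail's top, at y = 118 mm of the panel. The bracket is a dark block, 46 mm across the rail, 12 mm along it, 34 mm above it, screwed fast near the rail's +y end: the end stop of the row.
- end_clamp: Dark end clamp, the tail (-y end) of the loose row: 28 mm along the rail, 48 mm across, 34 mm above the rail, 80 g. Its feet hook under the rail: it only slides, with 1 mm play; the row takes 2 to 4 N to slide and does not spring back. Origin: over the rail's middle at the height of the rail's top, mid-length; axes as the panel's. Home: 94 mm from stop_face.
- push_face (a point): Middle of the clamp's flat tail face (the -y end, 48 x 34 mm), 17 mm above the rail's top; behind it the rail is empty.
- clamp_lever (a joint): Steel locking lever of the clamp, 14 mm wide, hinged parallel to the rail, 13 mm to -x of its middle and 7.5 mm above its top. 0: open, pointing to -x and 37 degrees up. 0.65: fully down, level, its top 11 mm above the rail's top (29 mm above the bench), its end 68 mm to -x of the rail's middle; its cam then grips the rail. Takes 3 to 8 N; stays where left.
- lever_tip (a point): Middle of the lever's free end, 55 mm from its hinge. Fully down it lies 68 mm to -x of the rail's middle, 7.5 mm above the rail's top. Press from above about 42 mm to -x of the rail's middle, on the lever's flank: straight down on the raised end a rubber fingertip binds. Clamp body and terminals reach to 24 mm from the rail's middle.
- terminal1: Grey rail-mounted terminal block number 1 of the row counted from the bracket: 16 mm along the rail, 48 mm across it, 36 mm tall above the rail, 50 g, hooked on the rail, sliding along it. Origin and axes as the clamp's. Fully home it lies 8 mm from stop_face.
- terminal2: Grey rail-mounted terminal block number 2 of the row counted from the bracket: 16 mm along the rail, 48 mm across it, 36 mm tall above the rail, 50 g, hooked on the rail, sliding along it. Origin and axes as the clamp's. Fully home it lies 24 mm from stop_face.
- terminal3: Grey rail-mounted terminal block number 3 of the row counted from the bracket: 16 mm along the rail, 48 mm across it, 36 mm tall above the rail, 50 g, hooked on the rail, sliding along it. Origin and axes as the clamp's. Fully home it lies 40 mm from stop_face.
- terminal4: Grey rail-mounted terminal block number 4 of the row counted from the bracket: 16 mm along the rail, 48 mm across it, 36 mm tall above the rail, 50 g, hooked on the rail, sliding along it. Origin and axes as the clamp's. Fully home it lies 56 mm from stop_face.
- terminal5: Grey rail-mounted terminal block number 5 of the row counted from the bracket: 16 mm along the rail, 48 mm across it, 36 mm tall above the rail, 50 g, hooked on the rail, sliding along it. Origin and axes as the clamp's. Fully home it lies 72 mm from stop_face.
- spare_terminal: Bystander: a sixth terminal block of the same kind, lying on its side on the bench to the right of the panel, 16 mm high. Origin: its underside on the bench.
- driver_red: Bystander: screwdriver with a red handle, 177 mm long, at the front edge of the bench. Origin: underside, middle.
- pliers_green: Bystander: pliers with green handles, 133 mm long, on the bench to the right. Origin: underside, middle.
- pcb_green: Bystander: small green circuit board, 42 x 58 mm, on the bench behind the panel. Origin: underside, middle.
Mind the look-alikes: they are no part of the job. Leave any brown or purple look-alike of the terminal1 alone.

How it is judged:
By the outcome, as a careful person would: the job done as asked, in the order asked, and still so for the second after the job is handed in, with the robot touching nothing.
It also fails if it takes over 35 s, if anything falls off the work surface, if the arm or the gripper's body presses on something with over 40 N, if the wrist force passes 120 N, or if a joint passes its speed limit or range.

ROBOT

A 6-joint arm with a two-finger parallel gripper is mounted at the origin on a cart in front of the work surface, level with it; the furniture and walls round the work are solid. World frame = base frame: x ahead of the robot, y to its left, z up, the work surface at z = 0. Lengths are in m, angles in rad, forces in N, time in s.
With the tool pointing down it reaches from about 0.3 to 0.85 m from the base axis. Payload 4.2 kg.
Tool frame: the origin (TCP) lies on the centre line of the jaws, within the pads' length; the fingertips stand 25 mm ahead of it and the grasp point (between the pads) lies 6 mm ahead of it (r.tcp_to_tips is the distance from the TCP to the fingertips, in m); z points along the fingers, y is the line along which they close (so a half turn about z gives the same grasp; the last joint's range is limited). The gripper opens to 91 mm and grips with 3 to 60 N. Pads are 32 mm wide; open, the fingers measure 118 mm over their backs; the gripper's body (76 mm by 178 mm) begins 60 mm behind the grasp point.
Start: joints at [1.152, 0.32, 1.565, -0, 1.257, -0.02], TCP at [0.223, 0.53, 0.215] pointing down, gripper open.
Joint ranges: [-3.11, 3.11], [-0.84, 2.01], [0.21, 2.61], [-1.34, 4.49], [0.05, 2.63], [-2.56, 2.56]. Speed limits (rad/s): [2.57, 2.57, 3.14, 3.14, 3.14, 3.14].

INTERFACE

Orientations are given as [roll, pitch, yaw] about the fixed x, y, z axes, in that order (R = Rz(yaw) Ry(pitch) Rx(roll)).
In Python, from bench import r, cams gives the robot as it stands.
- The arm moves only by the tool arm_command, never from a script. Its argument "deltas" is a list of rows, each a list of 3 entries, a list of its own where there are three numbers: the opening, from -1 (shut) to 1 (fully open), so that 0 is half open, then the shift along the world's x, y, z each as a share of 2 cm, from -1 to 1, then the turn, a rotation vector about the world's x, y, z each as a share of 90 degrees, from -1 to 1. A call has 1 to 8 rows; each row shifts and turns the commanded pose from where the row before left it; what a row does not reach is not made up. A row lasts 1/10 s, in which the tool goes at most 50 mm and 8.59 degrees, less where a joint would pass 70% of its speed; a pose out of reach is approached as far as the arm can. A call with a number of a shift or a turn outside -1 to 1 is refused whole. A call with a gripper value outside its range is refused whole. The fingers move at their own pace and stop on an object; "newtons" is the grip in N (left out, the last holds). Time passes only in rows, so rows that do not move let the fingers close. It gives the time, the measured TCP pose, the force, the opening and the grip force at its end, in the units of the state.
- r.observe(): the state, without advancing time (a new reading comes with each control period).
- cams.read_camera(name): name is "scene" or "top" or "wrist"; returns a dict with "color" (400x640x3 uint8, blue, green, red), "range_z" (400x640 float32, m along the optical axis (not along the pixel's ray), 0 where there is no reading), "intrinsics" (3x3 intrinsics, pixels), "xyz" and "orientation" of the camera in the world; the wrist camera has in their place "mount" (4x4, takes a point from camera to tool coordinates, whose origin is the TCP and whose axes are the flange's). Camera axes: x right, y down, z forward; pixel columns grow to the right and rows downward; lengths in m; the calibration is good to about 2 mm. A picture is of the moment at which its call begins: read the wrist's pose just before it.
- r.sign_off(): hands the job in; it is judged then, once.
Trained networks look in a picture, given as the dict that the camera call returned (one of the last four; its "shot" number tells which), for a name from the list of things; names that differ only in an ending like _2 or _b are one class to them, and where a whole thing is asked for, a point or a joint stands for the part that bears it (a point fixed in the world has none). Each returns a list of dicts, best first, with "conf" (0 to 1); they miss things now and then, are a little off and sometimes report something else, mostly with a low value. They report only what shows in the picture. A call takes as long as a camera call. They do not tell look-alikes from the thing itself.
- cams.search_frame(label, picture): "position" ([x, y, z] in m, in world coordinates, good to about 4 mm: the middle of the surface that is visible of it).
- cams.silhouettes(label, picture): "mask" (400x640 bool, what is visible of it).
- cams.tip_of(label, picture): "position" ([x, y, z] in m, in world coordinates, good to about 4 mm: a listed point, or the origin of a listed thing).
The state is a dict: "time_s": time; "joint_pos": joint angles; "dq": joint speeds; "joint_efforts": joint torques, N m; "tool_pos": TCP position; "eef_rot": TCP orientation; "wrist_force": force on the tool from outside, world axes, zero at the start; "wrist_torque": the same for the moment, N m; "opening": opening from 0.0 (shut) to 1.0 (fully open); "grasp_force": force on a finger pad.
Only numpy, scipy, OpenCV 4.12 (cv2) and the standard library are available. Lean on these libraries where they do the work, as an engineer would, in place of code of your own. Each camera call takes 0.05 s, during which the arm holds its last target. There are 200 camera calls.

## Working session

There is one attempt and no reset: what is moved stays moved. The work goes in short steps, Python scripts to look and compute and a tool call to move; the robot and the scene stay as the last step left them, time stands still between calls to the robot, and variables do not carry over. Pictures are saved under pics/ and viewed, at most 10 in all, crops included, and the job is handed in when it is done.

Besides the shell and the picture viewer there is one more tool, called after "Request:" by a JSON object that holds its "fn" and its "kwargs". arm_command: Moves the arm, as the interface text tells. Its arguments: {"type":"object","properties":{"deltas":{"type":"array","items":{"type":"array"}},"newtons":{"type":"number"}},"required":["deltas"]}

```bash
mkdir -p pics; cat > h.py <<'E'
import numpy as np, cv2
from bench import r, cams
def find(p,labels,fn='tip_of'):
    for l in labels:
        print(l,[(np.round(d['position'],3).tolist(),round(d['conf'],2)) for d in getattr(cams,fn)(l,p)[:3]])
def px(p,P):
    from scipy.spatial.transform import Rotation as R
    o=np.array(p['orientation']); Rm=o if o.shape==(3,3) else R.from_euler('xyz',o).as_matrix()
    c=Rm.T@(np.array(P)-p['xyz']); q=p['intrinsics']@c; return q[:2]/q[2]
E
python3 - <<'E'
from h import *
s=r.observe();print({k:np.round(v,3).tolist() for k,v in s.items()},r.tcp_to_tips)
a=cams.read_camera('scene');b=cams.read_camera('top')
cv2.imwrite('pics/s.png',a['color']);cv2.imwrite('pics/t.png',b['color'])
print(b['xyz'],b['orientation'])
for p in (a,b): find(p,['push_face','stop_face','end_clamp','lever_tip','terminal1','rail_panel'])
E
```

```text
{'time_s': 0.0, 'joint_pos': [1.152, 0.32, 1.566, 0.0, 1.257, -0.02], 'dq': [0.0, -0.002, -0.001, 0.001, -0.0, -0.001], 'joint_efforts': [-0.0, -41.247, -23.197, 0.073, 0.046, -0.0], 'tool_pos': [0.223, 0.529, 0.214], 'eef_rot': [-3.14, -0.0, 2.743], 'wrist_force': [-0.396, -0.011, -0.104], 'wrist_torque': [0.037, 0.044, -0.023], 'grasp_force': 0.0, 'opening': 1.001} 0.025
[0.29657038 0.21172641 1.31005266] [-2.95436385  0.01489566 -1.56595874]
push_face [([0.515, 0.327, 0.036], 0.43), ([0.325, 0.334, 0.005], 0.42)]
stop_face [([0.486, 0.486, 0.018], 0.57)]
end_clamp [([0.516, 0.345, 0.018], 0.5)]
lever_tip [([0.457, 0.332, 0.056], 0.6), ([0.511, 0.338, 0.016], 0.58)]
terminal1 [([0.397, 0.158, 0.012], 0.66), ([0.502, 0.414, 0.019], 0.65), ([0.499, 0.428, 0.018], 0.64)]
rail_panel [([0.505, 0.371, 0.0], 0.83), ([0.328, 0.334, 0.004], 0.62)]
push_face [([0.518, 0.322, 0.034], 0.53)]
stop_face [([0.49, 0.486, 0.019], 0.66)]
end_clamp [([0.511, 0.342, 0.02], 0.71)]
lever_tip [([0.457, 0.335, 0.057], 0.55)]
terminal1 [([0.504, 0.38, 0.019], 0.62), ([0.5, 0.433, 0.018], 0.61), ([0.398, 0.16, 0.012], 0.59)]
rail_panel [([0.51, 0.371, 0.001], 0.82), ([0.5, 0.432, 0.019], 0.48), ([0.509, 0.365, 0.017], 0.21)]
```

View pics/s.png

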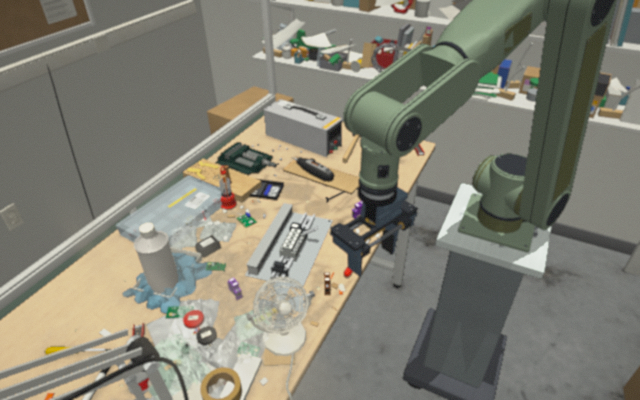

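View pics/t.png

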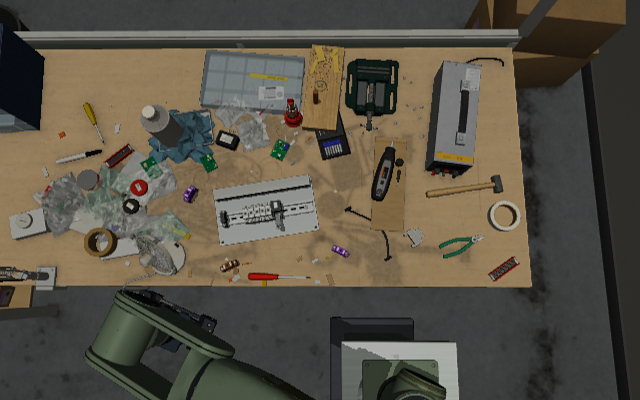

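Top view: the loose row lies on the rail at about (225–285, 213), with the end clamp and its lever at (277, 213) and the bracket at (225, 217). These could be mistaken for the row: the spare terminal (413, 236), the purple look-alikes (190, 193) and (340, 250), and the brown one (230, 265). I choose the row on the rail and will check it in a crop.

```bash
python3 - <<'E'
from h import *
b=cams.read_camera('top')
cv2.imwrite('pics/c.png',cv2.resize(b['color'][165:285,180:340],None,fx=5,fy=5,interpolation=cv2.INTER_CUBIC))
# plate + duct orientation from depth
K=b['intrinsics'];from scipy.spatial.transform import Rotation as R
o=np.array(b['orientation']);v,u=np.mgrid[:400,:640];z=b['range_z']
P=np.stack([(u-K[0,2])/K[0,0]*z,(v-K[1,2])/K[1,1]*z,z],-1)@R.from_euler('xyz',o).as_matrix().T+b['xyz']
reg=(P[...,1]>.2)&(P[...,1]<.54)&(P[...,0]>.4)&(P[...,0]<.66)&(z>0)
duct=reg&(P[...,2]>.03)&(P[...,2]<.048)&(P[...,0]>.535)
q=P[duct];print(len(q),q.mean(0),cv2.minAreaRect(q[:,:2].astype('f4')*1000))
E
```

```text
1011 [0.57701294 0.38876191 0.0391803 ] ((561.0347290039062, 386.4321594238281), (66.44523620605469, 277.76275634765625), 9.714552879333496)
```

View pics/c.png

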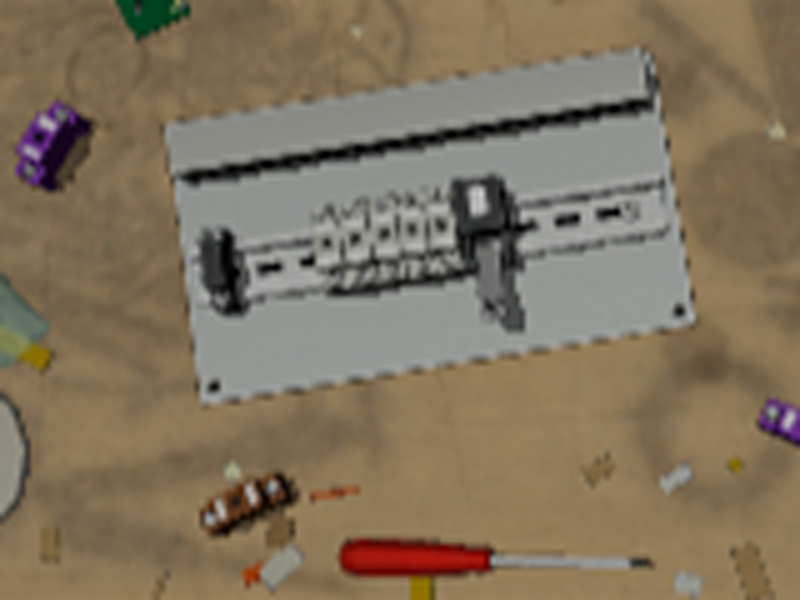

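Request:
{"fn": "arm_command", "kwargs": {"deltas": [[-1,[0.3,-1,0],[0,0,-0.09]],[-1,[0.3,-1,0],[0,0,-0.09]],[-1,[0.3,-1,0],[0,0,-0.09]],[-1,[0.5,-1,0],[0,0,-0.09]],[-1,[1,-1,0],[0,0,-0.09]],[-1,[1,-1,0],[0,0,-0.09]],[-1,[1,-1,0],[0,0,-0.09]],[-1,[1,-1,0],[0,0,0]]], "newtons": 20}}

```text
time_s: 1.55
tool_pos: [0.332, 0.3691, 0.2151]
eef_rot: [3.141, -0.0, 1.751]
wrist_force: [0.0, -0.3, 0.7]
opening: 0.333
grasp_force: 0.0
```

The crop shows the dark bracket at (220, 270), the five grey terminals at (320–440, 240), the dark clamp at (485, 210) with its lever raised towards (510, 320), and bare rail behind the clamp. The choice is confirmed, and the panel yaw is about 9.7°.

Request:
{"fn": "arm_command", "kwargs": {"deltas": [[-1,[1,-0.6,0],[0,0,0]],[-1,[1,-0.6,0],[0,0,0]],[-1,[1,-0.6,0],[0,0,0]],[-1,[1,-0.6,0],[0,0,0]],[-1,[1,-0.6,0],[0,0,0]],[-1,[1,-0.6,0],[0,0,-0.006]],[-1,[1,-0.6,0],[0,0,0]],[-1,[1,-0.5,0],[0,0,0]]]}}

```text
time_s: 2.35
tool_pos: [0.4921, 0.2752, 0.2151]
eef_rot: [3.141, 0.0, 1.744]
wrist_force: [0.0, 0.7, -1.7]
opening: 0.004
grasp_force: 0.0
```

Request:
{"fn": "arm_command", "kwargs": {"deltas": [[-1,[1,0,0],[0,0,0]],[-1,[0.6,0,0],[0,0,0]],[-1,[0,0,-1],[0,0,0]],[-1,[0,0,-1],[0,0,0]],[-1,[0,0,0],[0,0,0]]]}}

```text
time_s: 2.85
tool_pos: [0.5214, 0.2753, 0.1722]
eef_rot: [-3.136, 0.002, 1.744]
wrist_force: [-0.1, -0.2, -0.8]
opening: 0.002
grasp_force: 0.0
```

```bash
cat >> h.py <<'E'
from scipy.spatial.transform import Rotation as R
def wrist():
    s=r.observe();p=cams.read_camera('wrist')
    T=np.eye(4);T[:3,:3]=R.from_euler('xyz',s['eef_rot']).as_matrix();T[:3,3]=s['tool_pos']
    return p,T@p['mount']
def cloud(p,M):
    K=p['intrinsics'];v,u=np.mgrid[:400,:640];z=p['range_z']
    return np.stack([(u-K[0,2])/K[0,0]*z,(v-K[1,2])/K[1,1]*z,z],-1)@M[:3,:3].T+M[:3,3]
E
python3 - <<'E'
from h import *
p,M=wrist();cv2.imwrite('pics/w.png',p['color']);print(r.observe()['tool_pos'],M)
find(p,['push_face','stop_face','end_clamp','lever_tip'])
b=cams.read_camera('top');find(b,['push_face','stop_face','end_clamp','lever_tip'])
E
```

```text
[0.52235487 0.2757573  0.17391689] [[ 0.98492883  0.16689103  0.04541574  0.50731283]
 [ 0.17285001 -0.9403949  -0.29288276  0.35826127]
 [-0.00617077  0.29631878 -0.95506916  0.34204047]
 [ 0.          0.          0.          1.        ]]
push_face [([0.517, 0.328, 0.04], 0.93)]
stop_face []
end_clamp [([0.515, 0.34, 0.015], 0.69)]
lever_tip [([0.457, 0.33, 0.058], 0.83)]
push_face [([0.518, 0.324, 0.035], 0.49)]
stop_face [([0.491, 0.484, 0.019], 0.91)]
end_clamp [([0.513, 0.345, 0.021], 0.54)]
lever_tip [([0.434, -0.041, -0.001], 0.66), ([0.459, 0.335, 0.056], 0.52)]
```

View pics/w.png

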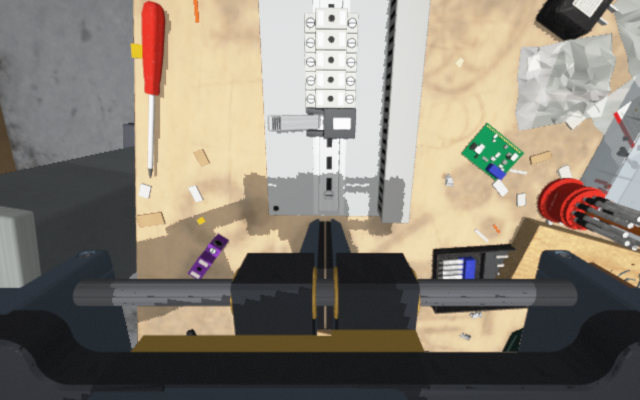

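Wrist view: the closed fingers at (325, 230) are in line with the rail. The clamp is ahead at (338, 122), its lever points left to (275, 122), and the bare rail at (328, 180) lies below the fingers. Next I lower behind the clamp and approach.

Request:
{"fn": "arm_command", "kwargs": {"deltas": [[-1,[0.1,0,-1],[0,0,0]],[-1,[0,0,-1],[0,0,0]],[-1,[0,0,-1],[0,0,0]],[-1,[0,0,-1],[0,0,0]],[-1,[0,0,-1],[0,0,0]],[-1,[0,0,-0.9],[0,0,0]],[-1,[0,0,0],[0,0,0]]]}}

```text
time_s: 4.05
tool_pos: [0.5236, 0.275, 0.0547]
eef_rot: [-3.137, 0.002, 1.744]
wrist_force: [-0.9, -1.1, -0.3]
opening: 0.003
grasp_force: 0.0
```

Request:
{"fn": "arm_command", "kwargs": {"deltas": [[-1,[-0.07,0.4,0],[0,0,0]],[-1,[-0.07,0.4,0],[0,0,0]],[-1,[-0.07,0.4,0],[0,0,0]],[-1,[-0.03,0.2,0],[0,0,0]],[-1,[-0.03,0.2,0],[0,0,0]],[-1,[-0.03,0.2,0],[0,0,0]],[-1,[0,0,0],[0,0,0]]]}}

```text
time_s: 4.75
tool_pos: [0.5192, 0.3124, 0.057]
eef_rot: [3.141, -0.0, 1.744]
wrist_force: [-0.9, -0.6, -0.1]
opening: 0.004
grasp_force: 0.0
```

Request:
{"fn": "arm_command", "kwargs": {"deltas": [[-1,[-0.02,0.15,0],[0,0,0]],[-1,[-0.02,0.15,0],[0,0,0]],[-1,[-0.03,0.15,0],[0,0,0]],[-1,[-0.02,0.15,0],[0,0,0]],[-1,[-0.03,0.15,0],[0,0,0]],[-1,[-0.02,0.15,0],[0,0,0]],[-1,[-0.03,0.15,0],[0,0,0]],[-1,[-0.02,0.15,0],[0,0,0]]]}}

```text
time_s: 5.55
tool_pos: [0.5154, 0.3362, 0.057]
eef_rot: [3.141, 0.0, 1.744]
wrist_force: [0.2, 0.3, 0.2]
opening: 0.003
grasp_force: 0.0
```

Request:
{"fn": "arm_command", "kwargs": {"deltas": [[-1,[-0.03,0.15,0],[0,0,0]],[-1,[-0.02,0.15,0],[0,0,0]],[-1,[-0.03,0.15,0],[0,0,0]],[-1,[-0.02,0.15,0],[0,0,0]],[-1,[-0.03,0.15,0],[0,0,0]]]}}

```text
time_s: 6.05
tool_pos: [0.5128, 0.3511, 0.057]
eef_rot: [3.142, -0.0, 1.744]
wrist_force: [0.0, 0.1, -0.4]
opening: 0.004
grasp_force: 0.0
```

```bash
python3 - <<'E'
from h import *
p,M=wrist();cv2.imwrite('pics/w2.png',p['color'])
find(p,['push_face','end_clamp','lever_tip'])
b=cams.read_camera('top');find(b,['push_face','stop_face','end_clamp','lever_tip'])
E
```

```text
push_face [([0.517, 0.329, 0.04], 0.82)]
end_clamp [([0.514, 0.343, 0.016], 0.87), ([0.506, 0.397, 0.019], 0.24)]
lever_tip [([0.459, 0.332, 0.058], 0.57)]
push_face []
stop_face [([0.489, 0.486, 0.02], 0.69)]
end_clamp []
lever_tip []
```

View pics/w2.png

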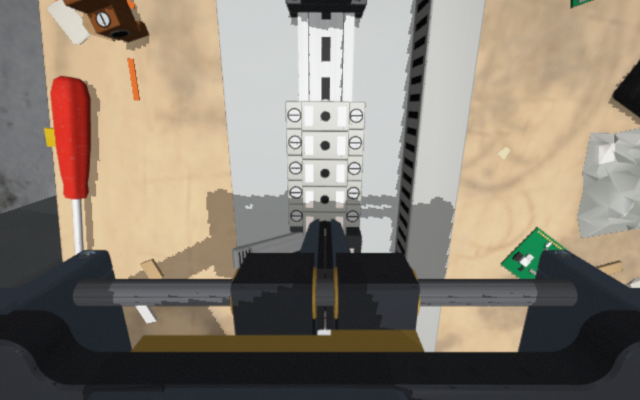

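The wrist view shows the terminals at rows 100–225 with the bracket at row 5. The clamp is hidden by the fingers and the lever shows at (270, 245). I'll measure the row from depth.

```bash
python3 - <<'E'
from h import *
u=np.array([-.168,.986]);n=np.array([.986,.168]);S=np.array([.489,.486])
p,M=wrist();C=cloud(p,M)
s=(C[...,:2]-S)@u;t=(C[...,:2]-S)@n;h=C[...,2]
print(r.observe()['tool_pos'],(r.observe()['tool_pos'][:2]-S)@u,(r.observe()['tool_pos'][:2]-S)@n)
for t0,t1 in((-.005,.005),(-.022,-.012),(.012,.022),(-.045,-.035)):
  o=[]
  for a in np.arange(-.17,.02,.006):
    k=(s>a)&(s<a+.006)&(t>t0)&(t<t1)&(p['range_z']>0)
    o.append((round(a*1000),round(np.median(h[k])*1000)) if k.sum()>3 else (round(a*1000),None))
  print(t0,o)
E
```

```text
[0.5129159  0.35075226 0.05699131] -0.13737214456589705 0.0008594577445827044
-0.005 [(-170, None), (-164, 52), (-158, 112), (-152, 112), (-146, 112), (-140, 122), (-134, 133), (-128, 112), (-122, 89), (-116, 171), (-110, 152), (-104, 151), (-98, 54), (-92, 54), (-86, 54), (-80, 54), (-74, 54), (-68, 54), (-62, 54), (-56, 54), (-50, 6), (-44, 6), (-38, 6), (-32, 5), (-26, 6), (-20, 6), (-14, 6), (-8, 6), (-2, 23), (4, 5), (10, None), (16, None)]
-0.022 [(-170, None), (-164, None), (-158, 33), (-152, 34), (-146, 34), (-140, 35), (-134, 39), (-128, 40), (-122, 40), (-116, 171), (-110, 158), (-104, 154), (-98, 40), (-92, 40), (-86, 39), (-80, 40), (-74, 40), (-68, 39), (-62, 40), (-56, 39), (-50, 17), (-44, 17), (-38, 18), (-32, 18), (-26, 18), (-20, 18), (-14, 18), (-8, 18), (-2, 24), (4, None), (10, None), (16, None)]
0.012 [(-170, None), (-164, None), (-158, None), (-152, None), (-146, 52), (-140, 52), (-134, 45), (-128, 40), (-122, 39), (-116, 171), (-110, 158), (-104, 154), (-98, 40), (-92, 40), (-86, 39), (-80, 40), (-74, 40), (-68, 39), (-62, 40), (-56, 39), (-50, 18), (-44, 18), (-38, 18), (-32, 18), (-26, 18), (-20, 18), (-14, 18), (-8, 18), (-2, 25), (4, None), (10, None), (16, None)]
-0.045 [(-170, None), (-164, None), (-158, 3), (-152, 4), (-146, 47), (-140, 4), (-134, 3), (-128, 3), (-122, 3), (-116, 172), (-110, 152), (-104, 4), (-98, 3), (-92, 3), (-86, 3), (-80, 3), (-74, 3), (-68, 3), (-62, 3), (-56, 3), (-50, 3), (-44, 3), (-38, 3), (-32, 3), (-26, 3), (-20, 3), (-14, 3), (-8, 3), (-2, 3), (4, 3), (10, 3), (16, None)]
```

```bash
python3 - <<'E'
from h import *
p,M=wrist();C=cloud(p,M);s=r.observe();K=p['intrinsics']
for d in (-.05,0,.025):
  P=np.array(s['tool_pos'])-[0,0,d]
  c=np.linalg.inv(M)@[*P,1];print(d,(K@c[:3])[:2]/c[2],c[2])
for v in range(205,300,8): print(v,[(np.round(C[v,u]*1000).astype(int).tolist()) for u in (310,318,325,335)])
print(s['joint_efforts'],s['wrist_force'],s['wrist_torque'],s['joint_pos'])
print(p['mount'])
E
```

```text
-0.05 [326.05191184 293.48169549] 0.13932505243950355
0 [325.71949548 245.29007004] 0.18710424438072468
0.025 [325.60974363 229.37894028] 0.21099384035133525
205 [[499, 374, 53], [504, 376, 55], [508, 376, 54], [514, 377, 54]]
213 [[500, 369, 54], [505, 370, 53], [509, 371, 54], [515, 372, 54]]
221 [[501, 364, 54], [505, 367, 60], [510, 366, 56], [515, 369, 59]]
229 [[501, 367, 72], [506, 368, 73], [511, 360, 54], [515, 369, 72]]
237 [[502, 367, 83], [506, 365, 77], [512, 354, 53], [515, 369, 83]]
245 [[502, 367, 93], [506, 366, 89], [498, 433, 227], [514, 369, 92]]
253 [[501, 387, 139], [506, 366, 98], [514, 343, 52], [514, 369, 101]]
261 [[501, 387, 145], [507, 366, 106], [515, 338, 54], [514, 369, 108]]
269 [[502, 387, 149], [507, 366, 112], [516, 332, 53], [509, 388, 148]]
277 [[502, 388, 155], [507, 361, 111], [522, 297, 5], [509, 388, 152]]
285 [[502, 387, 156], [505, 383, 150], [507, 383, 149], [509, 386, 154]]
293 [[502, 386, 159], [505, 382, 153], [507, 382, 152], [509, 384, 155]]
[ 5.27249300e-03 -4.80952013e+01 -1.94805300e+01  6.95991679e-02
  2.96917744e-03  1.73688285e-06] [ 0.85079807 -0.64161553  0.20078752] [-0.10076687  0.01004832  0.00285225] [ 5.81394662e-01  5.22635014e-01  1.66393539e+00 -5.70963817e-05
  9.54886354e-01  4.08607357e-01]
[[ 4.86790667e-04 -9.55589502e-01 -2.94700640e-01  8.39107446e-02]
 [ 9.99999876e-01  4.97193603e-04  3.96253597e-05 -6.28511901e-04]
 [ 1.08657695e-04 -2.94700622e-01  9.55589625e-01 -1.69958785e-01]
 [ 0.00000000e+00  0.00000000e+00  0.00000000e+00  1.00000000e+00]]
```

```bash
python3 - <<'E'
from h import *
a=cams.read_camera('scene');M=np.eye(4);M[:3,:3]=R.from_euler('xyz',a['orientation']).as_matrix();M[:3,3]=a['xyz']
T=np.array(r.observe()['tool_pos']);c=px(a,T);print(c,a['xyz'])
x,y=c.astype(int);cv2.imwrite('pics/s2.png',cv2.resize(a['color'][y-45:y+30,x-50:x+50],None,fx=8,fy=8,interpolation=cv2.INTER_CUBIC))
for d in(0,.025):print((px(a,T-[0,0,d])-[x-50,y-45])*8)
find(a,['end_clamp','push_face','terminal5','stop_face'])
E
```

```text
[297.43469105 225.72356791] [0.00828654 1.18688365 0.91244066]
[403.47752838 365.78854329]
[406.17518199 417.53487191]
end_clamp [([0.511, 0.343, 0.018], 0.5)]
push_face [([0.514, 0.327, 0.036], 0.52)]
terminal5 [([0.502, 0.429, 0.014], 0.77), ([0.352, 0.476, 0.01], 0.68), ([0.502, 0.415, 0.021], 0.6)]
stop_face [([0.489, 0.487, 0.018], 0.79)]
```

View pics/s2.png

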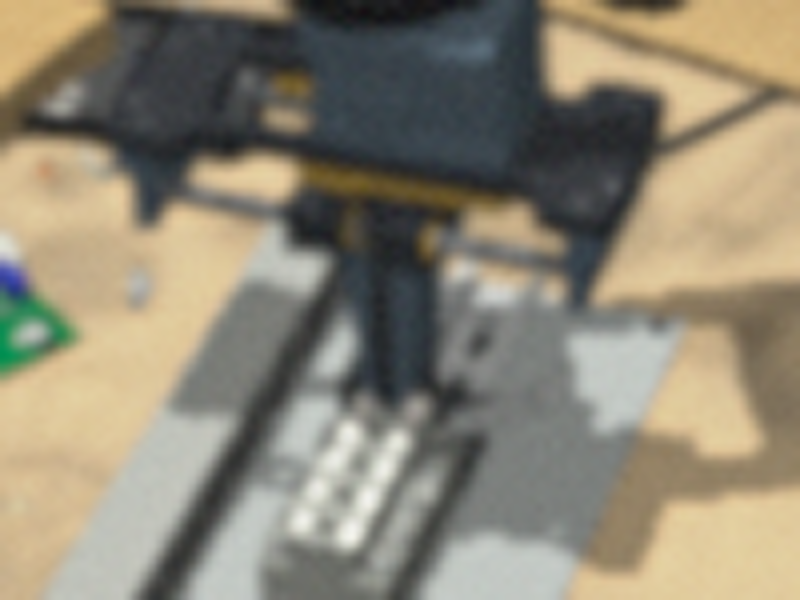

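The crop shows the fingers ending at the row's top level at about (395, 400), over the clamp and terminal 5. They seem to be on or above the clamp, not behind it. I'll lift and measure the fingertip.

Request:
{"fn": "arm_command", "kwargs": {"deltas": [[-1,[0,0,0.2],[0,0,0]],[-1,[0,0,0.3],[0,0,0]],[-1,[0,0,0.5],[0,0,0]],[-1,[0,0,1],[0,0,0]],[-1,[0,0,1],[0,0,0]],[-1,[0,0,0],[0,0,0]]]}}

```text
time_s: 7.45
tool_pos: [0.5148, 0.3522, 0.1208]
eef_rot: [3.135, -0.003, 1.744]
wrist_force: [-0.4, 0.3, 0.4]
opening: 0.009
grasp_force: 0.0
```

```bash
python3 - <<'E'
from h import *
p,M=wrist();C=cloud(p,M);s=r.observe()
Tr=R.from_euler('xyz',s['eef_rot']).as_matrix();L=((C-s['tool_pos'])@Tr*1000).round().astype(int)
for v in range(196,262,6): print(v,[L[v,u].tolist() for u in (305,312,318,332,338)])
find(p,['push_face','end_clamp','lever_tip'])
E
```

```text
196 [[13, -16, 64], [13, -10, 65], [13, -5, 64], [13, 7, 64], [8, 12, 81]]
202 [[7, -16, 65], [8, -10, 64], [7, -5, 65], [7, 7, 65], [4, 12, 75]]
208 [[-6, -17, 89], [-15, -12, 114], [1, -5, 67], [2, 7, 66], [1, 12, 67]]
214 [[-12, -17, 88], [-21, -12, 112], [-4, -5, 66], [-4, 7, 67], [-4, 12, 67]]
220 [[-17, -18, 87], [-18, -11, 88], [18, -4, -4], [18, 5, -3], [-9, 12, 67]]
226 [[-22, -17, 83], [18, -7, -12], [18, -3, -13], [18, 5, -13], [18, 8, -12]]
232 [[-35, -19, 99], [18, -7, -21], [18, -3, -20], [18, 4, -20], [18, 8, -21]]
238 [[18, -10, -29], [18, -6, -29], [15, -3, -22], [18, 4, -29], [18, 7, -29]]
244 [[18, -9, -37], [18, -6, -36], [16, -3, -33], [18, 4, -36], [18, 7, -36]]
250 [[18, -9, -42], [18, -6, -42], [16, -3, -39], [18, 4, -43], [18, 7, -43]]
256 [[39, -6, -87], [39, -4, -87], [17, -3, -46], [16, 4, -44], [39, 4, -88]]
push_face [([0.516, 0.329, 0.038], 0.65)]
end_clamp []
lever_tip [([0.456, 0.331, 0.058], 0.86), ([0.513, 0.362, 0.017], 0.55), ([0.513, 0.338, 0.015], 0.2)]
```

Depth shows the closed fingertips end only about 0–3 mm ahead of the TCP, not 25 mm. That is why they passed over the clamp, which hasn't moved. I go back behind it and descend lower, checking the force.

Request:
{"fn": "arm_command", "kwargs": {"deltas": [[-1,[0.1,-0.9,0],[0,0,0]],[-1,[0.1,-0.9,0],[0,0,0]],[-1,[0.1,-0.9,0],[0,0,0]],[-1,[0.15,-0.9,0],[0,0,0]],[-1,[0,0,-1],[0,0,0]],[-1,[0,0,-1],[0,0,0]],[-1,[0,0,-1],[0,0,0]],[-1,[0,0,-0.5],[0,0,0]]]}}

```text
time_s: 8.45
tool_pos: [0.5212, 0.277, 0.0454]
eef_rot: [-3.139, 0.001, 1.743]
wrist_force: [0.3, -0.6, -0.3]
opening: 0.007
grasp_force: 0.0
```

Request:
{"fn": "arm_command", "kwargs": {"deltas": [[-1,[0,0,-0.3],[0,0,0]],[-1,[0,0,-0.3],[0,0,0]],[-1,[0,0,-0.1],[0,0,0]],[-1,[0,0,0],[0,0,0]]]}}

```text
time_s: 8.85
tool_pos: [0.5221, 0.279, 0.0332]
eef_rot: [3.141, -0.0, 1.744]
wrist_force: [-0.6, -0.4, 0.5]
opening: 0.003
grasp_force: 0.0
```

Request:
{"fn": "arm_command", "kwargs": {"deltas": [[-1,[-0.05,0.4,0],[0,0,0]],[-1,[-0.05,0.4,0],[0,0,0]],[-1,[-0.05,0.3,0],[0,0,0]],[-1,[-0.02,0.15,0],[0,0,0]],[-1,[-0.03,0.15,0],[0,0,0]],[-1,[-0.02,0.15,0],[0,0,0]],[-1,[-0.03,0.15,0],[0,0,0]]]}}

```text
time_s: 9.55
tool_pos: [0.5169, 0.3127, 0.033]
eef_rot: [-3.142, 0.001, 1.744]
wrist_force: [0.8, -2.4, -0.2]
opening: 0.01
grasp_force: 1.0
```

Request:
{"fn": "arm_command", "kwargs": {"deltas": [[-1,[-0.02,0.15,0],[0,0,0]],[-1,[-0.03,0.15,0],[0,0,0]],[-1,[-0.03,0.15,0],[0,0,0]],[-1,[-0.02,0.15,0],[0,0,0]]]}}

```text
time_s: 9.95
tool_pos: [0.5148, 0.3249, 0.033]
eef_rot: [-3.141, 0.0, 1.744]
wrist_force: [0.2, -1.1, -0.2]
opening: 0.009
grasp_force: 1.0
```

Request:
{"fn": "arm_command", "kwargs": {"deltas": [[-1,[-0.02,0.15,0],[0,0,0]],[-1,[-0.02,0.15,0],[0,0,0]],[-1,[-0.02,0.15,0],[0,0,0]],[-1,[-0.02,0.15,0],[0,0,0]],[-1,[-0.02,0.15,0],[0,0,0]],[-1,[-0.02,0.15,0],[0,0,0]],[-1,[-0.03,0.15,0],[0,0,0]],[-1,[-0.03,0.15,0],[0,0,0]]]}}

```text
time_s: 10.75
tool_pos: [0.5113, 0.3492, 0.033]
eef_rot: [3.141, -0.0, 1.744]
wrist_force: [1.3, -2.9, 0.4]
opening: 0.005
grasp_force: 1.0
```

Request:
{"fn": "arm_command", "kwargs": {"deltas": [[-1,[-0.02,0.1,0],[0,0,0]],[-1,[-0.02,0.1,0],[0,0,0]],[-1,[-0.02,0.1,0],[0,0,0]],[-1,[-0.02,0.1,0],[0,0,0]]]}}

```text
time_s: 11.15
tool_pos: [0.5097, 0.357, 0.033]
eef_rot: [3.142, 0.0, 1.744]
wrist_force: [0.1, -1.5, 0.9]
opening: 0.008
grasp_force: 1.0
```

Now 1 mm steps until the force rises at the stop.

Request:
{"fn": "arm_command", "kwargs": {"deltas": [[-1,[-0.01,0.05,0],[0,0,0]],[-1,[-0.01,0.05,0],[0,0,0]],[-1,[-0.01,0.05,0],[0,0,0]],[-1,[-0.01,0.05,0],[0,0,0]]]}}

```text
time_s: 11.55
tool_pos: [0.5089, 0.3609, 0.033]
eef_rot: [3.141, -0.0, 1.744]
wrist_force: [-0.2, -2.9, 0.0]
opening: 0.005
grasp_force: 1.0
```

Request:
{"fn": "arm_command", "kwargs": {"deltas": [[-1,[-0.01,0.05,0],[0,0,0]],[-1,[-0.01,0.05,0],[0,0,0]]]}}

```text
time_s: 11.75
tool_pos: [0.5085, 0.3627, 0.033]
eef_rot: [-3.142, 0.0, 1.744]
wrist_force: [2.0, -4.9, 2.0]
opening: 0.003
grasp_force: 2.5
```

Request:
{"fn": "arm_command", "kwargs": {"deltas": [[-1,[-0.01,0.05,0],[0,0,0]],[-1,[0,0,0],[0,0,0]]]}}

```text
time_s: 11.95
tool_pos: [0.5084, 0.3628, 0.033]
eef_rot: [-3.141, 0.002, 1.744]
wrist_force: [0.1, -6.1, 2.4]
opening: 0.005
grasp_force: 2.9
```

Request:
{"fn": "arm_command", "kwargs": {"deltas": [[-1,[-0.01,0.04,0],[0,0,0]],[-1,[0,0,0],[0,0,0]]]}}

```text
time_s: 12.15
tool_pos: [0.5082, 0.3628, 0.033]
eef_rot: [-3.141, 0.003, 1.745]
wrist_force: [2.2, -8.9, 2.5]
opening: 0.004
grasp_force: 3.9
```

The row has stalled against the bracket and the force is rising. I back off, lift, and check the gaps and lever position.

Request:
{"fn": "arm_command", "kwargs": {"deltas": [[-1,[0.04,-0.2,0],[0,0,0]],[-1,[0.1,-0.7,0],[0,0,0]],[-1,[0,-0.6,0.5],[0,0,0]],[-1,[0,0,1],[0,0,0]],[-1,[0,0,1],[0,0,0]],[-1,[0,0,1],[0,0,0]],[-1,[0,0,0],[0,0,0]]]}}

```text
time_s: 12.85
tool_pos: [0.5127, 0.3352, 0.1065]
eef_rot: [3.135, -0.003, 1.743]
wrist_force: [0.5, 0.7, 0.5]
opening: 0.005
grasp_force: 0.0
```

```bash
python3 - <<'E'
from h import *
p,M=wrist();C=cloud(p,M);cv2.imwrite('pics/w3.png',p['color']);print(r.observe()['tool_pos'])
find(p,['push_face','end_clamp','lever_tip','stop_face'])
k=(C[...,2]>.045)&(C[...,2]<.07)&(abs(C[...,0]-.50)<.08)&(C[...,1]>.35)&(C[...,1]<.42)
u=np.array([-.168,.986]);n=np.array([.986,.168]);S=np.array([.489,.486])
s=(C[...,:2]-S)@u;t=(C[...,:2]-S)@n
for t0 in (-.06,-.055,-.05,-.045,-.04,-.035):
  m=(t>t0)&(t<t0+.005)&(C[...,2]>.03)&(C[...,2]<.075)&(s<-.07)&(s>-.125)
  if m.sum(): print(t0,np.median(C[m],0).round(4),np.percentile(s[m],[5,95]).round(4))
E
```

```text
[0.51171549 0.33469161 0.10471639]
push_face [([0.507, 0.381, 0.039], 0.71)]
end_clamp [([0.504, 0.393, 0.016], 0.56)]
lever_tip [([0.446, 0.384, 0.059], 0.61)]
stop_face [([0.504, 0.392, 0.015], 0.56)]
-0.06 [0.449  0.385  0.0598] [-0.0993 -0.0872]
-0.055 [0.453  0.3852 0.0592] [-0.0995 -0.0869]
-0.05 [0.4579 0.3863 0.0552] [-0.0995 -0.087 ]
-0.045 [0.4628 0.3872 0.051 ] [-0.0995 -0.0868]
-0.04 [0.4678 0.3876 0.0473] [-0.0996 -0.0872]
-0.035 [0.4726 0.3888 0.0437] [-0.0994 -0.0869]
```

View pics/w3.png

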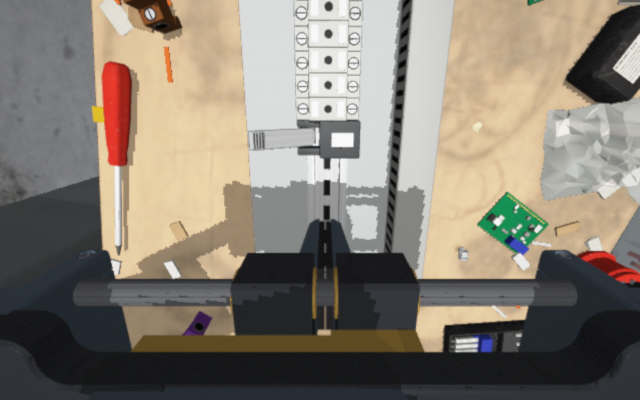

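Wrist view: the terminals are closely spaced with no gaps. The clamp is at (340, 140) against them, and its lever is raised at (250–320, 138). The clamp lies 93–94 mm from the stop face, so it is home. Next I move over the lever flank at (0.463, 0.387).

Request:
{"fn": "arm_command", "kwargs": {"deltas": [[-1,[-0.8,0.85,0],[0,0,0]],[-1,[-0.8,0.85,0],[0,0,0]],[-1,[-0.8,0.9,0],[0,0,0]],[-1,[0,0,-1],[0,0,0]],[-1,[0,0,-0.5],[0,0,0]],[-1,[0,0,0],[0,0,0]]]}}

```text
time_s: 13.7
tool_pos: [0.4616, 0.3855, 0.0705]
eef_rot: [-3.137, 0.003, 1.744]
wrist_force: [-0.3, -1.3, -0.1]
opening: 0.003
grasp_force: 0.0
```

Request:
{"fn": "arm_command", "kwargs": {"deltas": [[-1,[0,0,-0.2],[0,0,0]],[-1,[0,0,-0.2],[0,0,0]],[-1,[0,0,-0.2],[0,0,0]],[-1,[0,0,-0.2],[0,0,0]],[-1,[0,0,-0.2],[0,0,0]],[-1,[0,0,0],[0,0,0]]]}}

```text
time_s: 14.3
tool_pos: [0.4629, 0.3866, 0.0526]
eef_rot: [-3.141, 0.0, 1.744]
wrist_force: [0.2, -0.1, 0.7]
opening: 0.003
grasp_force: 0.1
```

Request:
{"fn": "arm_command", "kwargs": {"deltas": [[-1,[0,0,-0.15],[0,0,0]],[-1,[0,0,-0.15],[0,0,0]],[-1,[0,0,-0.15],[0,0,0]],[-1,[0,0,-0.15],[0,0,0]],[-1,[0,0,0],[0,0,0]]]}}

```text
time_s: 14.8
tool_pos: [0.4626, 0.3866, 0.0404]
eef_rot: [-3.141, 0.0, 1.744]
wrist_force: [-0.2, -0.3, 0.0]
opening: 0.001
grasp_force: 0.1
```

Request:
{"fn": "arm_command", "kwargs": {"deltas": [[-1,[0,0,-0.15],[0,0,0]],[-1,[0,0,-0.15],[0,0,0]],[-1,[0,0,-0.1],[0,0,0]],[-1,[0,0,0],[0,0,0]]]}}

```text
time_s: 15.2
tool_pos: [0.4627, 0.3865, 0.0325]
eef_rot: [-3.141, 0.0, 1.744]
wrist_force: [0.2, 0.1, 0.0]
opening: 0.0
grasp_force: 0.0
```

```bash
python3 - <<'E'
from h import *
p,M=wrist();C=cloud(p,M);cv2.imwrite('pics/w4.png',p['color'])
find(p,['lever_tip','end_clamp'])
s=r.observe();Tr=R.from_euler('xyz',s['eef_rot']).as_matrix();L=((C-s['tool_pos'])@Tr*1000).round().astype(int)
for v in range(208,262,6): print(v,[L[v,u].tolist() for u in (305,312,318,325,332,338)])
E
```

```text
lever_tip [([0.436, 0.38, 0.029], 0.87)]
end_clamp [([0.5, 0.394, 0.016], 0.65)]
208 [[14, -15, 30], [14, -10, 30], [14, -6, 30], [14, -1, 30], [14, 4, 29], [14, 8, 30]]
214 [[10, -15, 29], [10, -10, 30], [10, -6, 29], [10, -1, 30], [10, 4, 29], [10, 8, 29]]
220 [[5, -15, 30], [5, -10, 29], [17, -5, -1], [5, -1, 30], [18, 3, -2], [6, 8, 29]]
226 [[1, -15, 29], [17, -8, -9], [18, -5, -11], [1, -1, 29], [18, 3, -11], [18, 7, -11]]
232 [[8, -13, 3], [17, -8, -19], [18, -5, -19], [7, -1, 4], [17, 3, -19], [18, 6, -19]]
238 [[18, -11, -27], [17, -8, -26], [15, -5, -21], [4, -1, 1], [18, 3, -27], [17, 6, -26]]
244 [[18, -11, -34], [18, -7, -34], [16, -4, -31], [0, -1, 2], [18, 3, -34], [18, 6, -34]]
250 [[17, -11, -40], [18, -7, -41], [16, -4, -37], [-4, -1, 2], [18, 2, -41], [17, 5, -39]]
256 [[38, -7, -85], [38, -5, -85], [16, -4, -44], [-22, -1, 28], [16, 2, -43], [38, 3, -85]]
```

View pics/w4.png

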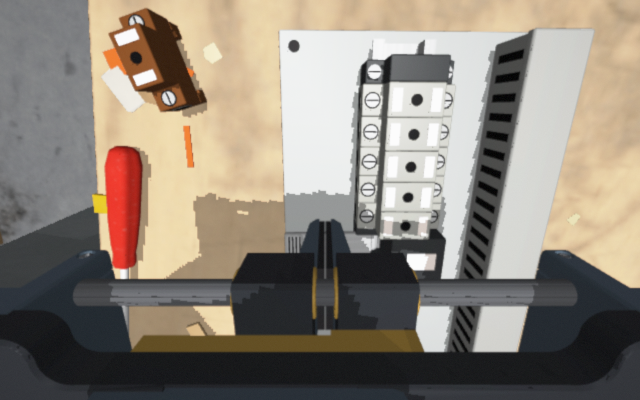

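Wrist view: the row is packed against the dark bracket at (418, 70), and the lever end is almost level at (293, 240). I press the last millimetres until the force builds at the stop.

Request:
{"fn": "arm_command", "kwargs": {"deltas": [[-1,[0,0,-0.08],[0,0,0]],[-1,[0,0,-0.05],[0,0,0]],[-1,[0,0,0],[0,0,0]]]}}

```text
time_s: 15.65
tool_pos: [0.463, 0.3867, 0.0309]
eef_rot: [3.141, -0.0, 1.744]
wrist_force: [-0.7, -0.3, 4.2]
opening: 0.004
grasp_force: 2.1
```

Request:
{"fn": "arm_command", "kwargs": {"deltas": [[-1,[0,0,-0.05],[0,0,0]],[-1,[0,0,0],[0,0,0]]]}}

```text
time_s: 15.85
tool_pos: [0.463, 0.3868, 0.0305]
eef_rot: [3.141, -0.0, 1.744]
wrist_force: [-2.7, -2.1, 8.9]
opening: 0.009
grasp_force: 4.3
```

Request:
{"fn": "arm_command", "kwargs": {"deltas": [[-1,[0,0,-0.05],[0,0,0]],[-1,[0,0,0],[0,0,0]]]}}

```text
time_s: 16.05
tool_pos: [0.4629, 0.3868, 0.0302]
eef_rot: [3.141, -0.0, 1.744]
wrist_force: [-3.4, -2.3, 12.6]
opening: 0.004
grasp_force: 6.2
```

Request:
{"fn": "arm_command", "kwargs": {"deltas": [[-1,[0,0,-0.08],[0,0,0]],[-1,[0,0,-0.08],[0,0,0]],[-1,[0,0,0],[0,0,0]]]}}

```text
time_s: 16.35
tool_pos: [0.4627, 0.3869, 0.0292]
eef_rot: [3.141, -0.001, 1.744]
wrist_force: [-6.8, -4.6, 26.0]
opening: 0.006
grasp_force: 12.7
```

Request:
{"fn": "arm_command", "kwargs": {"deltas": [[-1,[0,0,0.3],[0,0,0]],[-1,[0,0,1],[0,0,0]],[-1,[0,0,1],[0,0,0]],[-1,[-0.5,-1,1],[0,0,0]],[-1,[-0.5,-1,1],[0,0,0]],[-1,[0,-1,0],[0,0,0]],[-1,[0,-1,0],[0,0,0]],[-1,[0,0,0],[0,0,0]]]}}

```text
time_s: 17.15
tool_pos: [0.4425, 0.3041, 0.1103]
eef_rot: [-3.14, 0.001, 1.742]
wrist_force: [-0.1, 0.6, -0.5]
opening: 0.005
grasp_force: 0.0
```

```bash
python3 - <<'E'
from h import *
p,M=wrist();C=cloud(p,M)
find(p,['push_face','end_clamp','lever_tip'])
u=np.array([-.168,.986]);n=np.array([.986,.168]);S=np.array([.489,.486])
s=(C[...,:2]-S)@u;t=(C[...,:2]-S)@n
for t0 in (-.065,-.055,-.045,-.035):
  m=(t>t0)&(t<t0+.005)&(C[...,2]>.015)&(C[...,2]<.075)&(s<-.08)&(s>-.11)
  if m.sum(): print(t0,np.median(C[m],0).round(4))
h=C[...,2];o=[]
for a in np.arange(-.13,.004,.003):
  k=(s>a)&(s<a+.003)&(t>-.003)&(t<.003)&(h<.08); o.append((round(a*1000),round(np.median(h[k])*1000) if k.sum()>2 else None))
print(o)
E
```

```text
push_face [([0.508, 0.379, 0.036], 0.74), ([0.498, 0.448, 0.018], 0.61)]
end_clamp [([0.503, 0.394, 0.016], 0.89), ([0.507, 0.368, -0.001], 0.25)]
lever_tip [([0.438, 0.38, 0.028], 0.69), ([0.509, 0.38, 0.039], 0.17)]
-0.065 [0.4431 0.384  0.0308]
-0.055 [0.4527 0.3859 0.0299]
-0.045 [0.4629 0.3866 0.03  ]
-0.035 [0.4725 0.3884 0.03  ]
[(-130, 5), (-127, 6), (-124, 6), (-121, 6), (-118, 6), (-115, 6), (-112, 6), (-109, 52), (-106, 53), (-103, 53), (-100, 53), (-97, 53), (-94, 53), (-91, 53), (-88, 53), (-85, 53), (-82, 53), (-79, 54), (-76, 54), (-73, 54), (-70, 54), (-67, 54), (-64, 54), (-61, 54), (-58, 55), (-55, 54), (-52, 54), (-49, 54), (-46, 54), (-43, 54), (-40, 54), (-37, 54), (-34, 54), (-31, 54), (-28, 54), (-25, 54), (-22, 54), (-19, None), (-16, None), (-13, None), (-10, None), (-7, None), (-4, None), (-1, None), (2, None)]
```

The lever is level with its top at 29–30 mm. The clamp tail is 108 mm from the stop face, which is exactly home, and the arm is clear of everything.

```bash
python3 -c "
from bench import r
print(r.sign_off())"
```

```text
the job is handed in; nothing more can be done
None
```

The row is pushed home against the bracket with no gaps seen, the clamp lever is pressed level to lock it, and the job is handed in at about 17 s; no verdict came back.

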